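# Make up the water and air sampling kits

### The arm

A 6-joint arm with a two-finger parallel gripper is mounted at the origin on the work surface. World frame = base frame: x ahead of the robot, y to its left, z up, the work surface at z = 0. Lengths are in mm, angles in rad, forces in N, time in s.
With the tool pointing down it reaches from about 350 to 775 mm from the base axis. Payload 7.3 kg.
Tool frame: the origin (TCP) lies between the finger pads; the fingertips stand 17 mm ahead of it and the grasp point (between the pads) lies 2 mm behind it; z points along the fingers, y is the direction in which the jaws open and shut (so a half turn about z gives the same grasp; the last joint's range is limited). The gripper opens to 92 mm and grips with 3 to 60 N. Pads are 19 mm wide; open, the fingers measure 130 mm over their backs; the gripper's body (75 mm by 190 mm) begins 47 mm behind the grasp point.
Start: joints at [-1.248, 0.342, 1.524, -0, 1.275, -0.146], TCP at [237.227, -468.366, 243.741] pointing down, gripper open.
Joint ranges: [-2.53, 2.53], [-0.77, 2.02], [0.04, 2.7], [-1, 4.14], [0.28, 2.66], [-3.11, 3.11]. Speed limits (rad/s): [2.57, 2.57, 3.14, 3.14, 3.14, 3.14].

### API

Orientations are given as [roll, pitch, yaw] about the fixed x, y, z axes, in that order (R = Rz(yaw) Ry(pitch) Rx(roll)).
In Python, from plant import get_obs, capture, get_calibration, close_job gives the robot as it stands.
- The arm moves only by the tool carry_out, never from a script. Its argument "moves" is one flat list of numbers, 7 for each row, row after row: the shift along the tool's x, y, z normalised to -1 to 1, where 1 is 40 cm, then the turn, a rotation vector about the tool's x, y, z normalised to -1 to 1, where 1 is 30 degrees, then the opening, from 0 (shut) to 1 (fully open). A call has exactly 8 rows; each row is the pose to reach, as a shift and turn from the pose measured when the call began, along the tool's axes at that moment; what a row does not reach only later rows make up. A row lasts 1/10 s, in which the tool goes at most 50 mm and 8.59 degrees, less where a joint would pass 70% of its speed; a pose out of reach is approached as far as the arm can. A call with a number of a shift or a turn outside -1 to 1 is refused whole. A call with a gripper value outside its range is refused whole. The fingers move at their own pace and stop on an object; the grip force is fixed at half the most. Time passes only in rows, so rows that repeat a pose let the fingers close, or fill a call up. It gives the time, the measured TCP pose, the force and the opening at its end, in the units of the state.
- get_obs(): the state, without advancing time (a new reading comes with each control period).
- capture(name): name is "scene" or "top"; returns the picture (480x640x3 uint8, red, green, blue); there is no depth.
- get_calibration(name): a dict with "vfov" (degrees; the focal length in pixels is half the picture's height over the tangent of half this angle, whatever the lens; pixels are square), "cx", "cy" (the principal point, pixels), "cam_to_world" (4x4, takes a point from camera to world coordinates). Camera axes: x right, y up, looking along -z (the intrinsics and any distortion apply to the point x, -y, -z); pixel columns grow to the right and rows downward; lengths in mm; the calibration is good to about 2 mm. A picture is of the moment at which its call begins. get_calibration takes no time and is no camera call.
- close_job(): hands the job in, once; it reports no verdict.
The state is a dict: "time": time; "joint_positions": joint angles; "dq": joint speeds; "tau": joint torques, N m; "tool_pos": TCP position; "tcp_rot": TCP orientation; "contact_force": force on the tool from outside, world axes, zero at the start; "moment": the same for the moment, N m; "grip_width": finger opening in mm.
Only numpy, scipy, OpenCV 4.12 (cv2) and the standard library are available. Lean on these libraries where they do the work, as an engineer would, in place of code of your own. Each camera call takes 0.05 s, during which the arm holds its last target.

### The job

Make up the two field kits from the stock standing on the bench paper: the long three-place tray is the water kit and takes the largest of the three white bottles, the amber vial and the smallest white bottle; the short two-place tray is the air kit and takes the square-based diffusive sampler and the black filter cassette. Stand each item upright and fully down in the recess cut to its size (the large bottle in the widest round one, the vial in the narrowest, the sampler squarely in the square one). Leave the middle-sized bottle, the beaker and the roll of tape standing where they are.

Things in the scene. Friction and masses are not known exactly. Their poses are not given: they have to be found in the camera images.
- water_tray: Fixed long tray, 270 x 108 x 30 mm plus end lips (298 mm), dark foam with 3 round white-floored recesses in a row along its x axis. Origin: centre of underside, on the bench. Foam top 28 mm, recess floors 18 mm above the bench. Recess centres: large bottle x = -85 mm (diameter 68), vial x = 0 (44), small bottle x = +80 (48). Yaw within 0.25 rad (-x end nearer the robot). Either side of the stock.
- air_tray: Fixed short tray, 184 x 108 x 30 mm plus end lips (212 mm), dark foam with 2 white-floored recesses in a row along its x axis. Origin: centre of underside, on the bench. Foam top 28 mm, recess floors 18 mm above the bench. Recess centres: sampler x = -45 mm (62 x 62 square, sides along the tray's axes), cassette x = +45 (round, 58). Yaw within 0.25 rad. On the other side of the stock.
- large_bottle_mid (a point): Largest of three white wide-mouth plastic bottles with blue screw caps: diameter 52 mm, 80 mm high, cap 42 mm diameter from 64 mm up; straight side from the base to 50 mm. Stands upright; this point is on its axis at half height, 40 mm above its base; z up.
- small_bottle_mid (a point): Smallest of the three white bottles with blue screw caps: diameter 32 mm, 56 mm high, cap 26 mm diameter from 43 mm up; straight side from the base to 33 mm. Stands upright; this point is on its axis at half height, 28 mm above its base; z up.
- vial_mid (a point): Amber glass vial with a white screw cap: diameter 28 mm, 84 mm high, cap 24 mm diameter from 72 mm up; straight side from the base to 63 mm. Stands upright; this point is on its axis at half height, 42 mm above its base; z up.
- sampler_mid (a point): Diffusive sampler: flat black square base 46 x 46 x 12 mm carrying a round ribbed blue cap with a white disc on top, 36 mm diameter over the ribs (34 mm smooth), from 16 mm to 40 mm above the underside; it can be lifted by the cap. Base sides along its x and y axes. This point is on its axis 20 mm above its underside; z up.
- cassette_mid (a point): Filter cassette: black upright cylinder with thin grey seams, 42 mm diameter, 44 mm high, with a thin port (12 mm diameter, white plug) on top up to 54 mm. This point is on its axis 22 mm above its underside; z up.
- spare_bottle_mid (a point): Middle-sized of the three white bottles with blue caps: diameter 42 mm, 68 mm high, cap 34 mm diameter. Stays where it is. This point is on its axis at half height, 34 mm above its base.
- beaker_mid (a point): Empty small glass beaker, rim diameter 42 mm, 58 mm high. Stays where it is. This point is on its axis at half height, 29 mm above its base.
- tape_mid (a point): Roll of white paper tape lying flat, diameter 56 mm, 19 mm high. Stays where it is. This point is on its axis at half height, 9.5 mm above the bench.
Things that resemble listed ones, but are neither listed nor needed, are in the scene too. What is shaped like the air_tray but blue or brown is not meant. Leave any purple look-alike of the part that bears cassette_mid alone.

How it is judged:
By the outcome, as a careful person would: the job done as asked, in the order asked, and still so for the second after the job is handed in, with the robot touching nothing.
It also fails if it takes over 138 s, if anything falls off the work surface, if the arm or the gripper's body presses on something with over 40 N, if the wrist force passes 120 N, or if a joint passes its speed limit or range.

## Working session

There is one attempt and no reset: what is moved stays moved. The work goes in short steps, Python scripts to look and compute and a tool call to move; the robot and the scene stay as the last step left them, time stands still between calls to the robot, and variables do not carry over. Pictures are saved under pics/ and viewed, and the job is handed in when it is done.

Besides the shell and the picture viewer there is one more tool, called after "Call:" as name(argument=value, ...), one argument or row to a line, values as JSON. carry_out: Moves the arm, as the interface text tells. Scaled input: -1 to 1 covers 40 cm each way for a shift and 30 degrees each way for a turn. Its arguments: {"type":"object","properties":{"moves":{"type":"array","items":{"type":"number"}}},"required":["moves"]}

```bash
ls; mkdir -p pics
python3 - <<'E'
from plant import *
import cv2
o=get_obs(); print(o)
for n in("scene","top"):
    im=capture(n); cv2.imwrite(f"pics/{n}0.png",im[:,:,::-1]); print(n,get_calibration(n))
E
```

```text
pics
{'time': 0.0, 'joint_positions': array([-1.24801999e+00,  3.42715148e-01,  1.52498403e+00, -8.36004547e-06,
        1.27539418e+00, -1.45993468e-01]), 'dq': array([ 0.00183276, -0.00019382, -0.0007089 ,  0.00047737, -0.00028062,
        0.00087853]), 'tau': array([ 1.82439664e-03, -4.31234944e+01, -2.44215310e+01,  7.18552410e-02,
        5.58847818e-02, -1.23824066e-04]), 'tool_pos': array([ 237.09275134, -468.00431757,  243.06038653]), 'tcp_rot': array([-3.14010676e+00, -2.10405048e-04,  4.68772084e-01]), 'contact_force': array([-0.27875394, -0.46263873, -0.227054  ]), 'moment': array([-0.05592379, -0.00116119,  0.03611851]), 'grip_width': 91.82676493471702}
scene {'vfov': 51.17597152425439, 'cx': 320.80489731319034, 'cy': 240.8104868840096, 'cam_to_world': array([[-5.85922167e-01, -4.65804273e-01,  6.63115068e-01,
         1.22751192e+03],
       [ 8.10162150e-01, -3.55119496e-01,  4.66398365e-01,
         4.30787734e+02],
       [ 1.82347371e-02,  8.10503870e-01,  5.85449376e-01,
         7.12759167e+02],
       [ 0.00000000e+00,  0.00000000e+00,  0.00000000e+00,
         1.00000000e+00]])}
top {'vfov': 50.51074929920705, 'cx': 327.51094765407447, 'cy': 245.40465641463348, 'cam_to_world': array([[ 1.18621967e-02,  9.97153693e-01, -7.44567068e-02,
         3.74669254e+02],
       [-9.99918305e-01,  1.21836996e-02,  3.86524632e-03,
        -1.28465177e+02],
       [ 4.76140279e-03,  7.44047737e-02,  9.97216756e-01,
         1.42239645e+03],
       [ 0.00000000e+00,  0.00000000e+00,  0.00000000e+00,
         1.00000000e+00]])}
```

View pics/scene0.png

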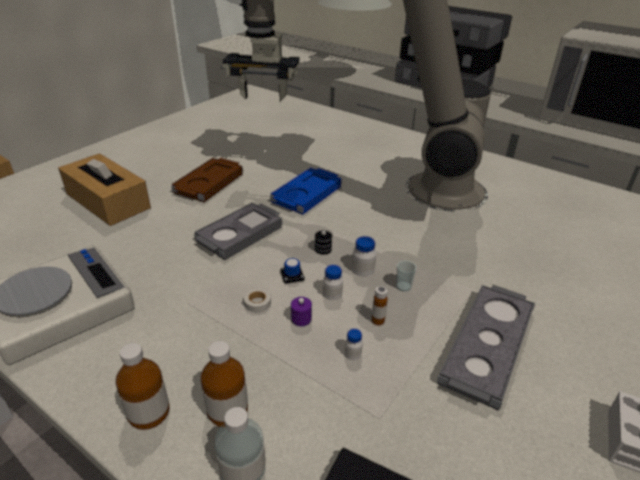

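View pics/top0.png

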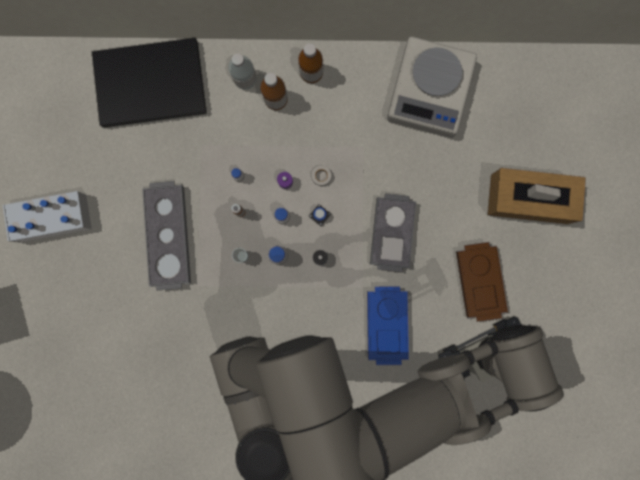

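```bash
cat > h.py <<'E'
import numpy as np, cv2
from plant import *
def ray(n,u,v):
    c=get_calibration(n); f=240/np.tan(np.radians(c['vfov']/2)); M=np.array(c['cam_to_world'])
    d=M[:3,:3]@np.array([(u-c['cx'])/f,-(v-c['cy'])/f,-1.]); return M[:3,3],d/np.linalg.norm(d)
def onz(n,u,v,z):
    o,d=ray(n,u,v); return o+d*(z-o[2])/d[2]
def proj(n,P):
    c=get_calibration(n); f=240/np.tan(np.radians(c['vfov']/2)); M=np.array(c['cam_to_world'])
    q=M[:3,:3].T@(np.array(P,float)-M[:3,3]); return c['cx']+f*q[0]/-q[2], c['cy']-f*q[1]/-q[2]
def tri(a,b):
    (o1,d1),(o2,d2)=ray(*a),ray(*b)
    t=np.linalg.lstsq(np.c_[d1,-d2],o2-o1,rcond=None)[0]
    p,q=o1+d1*t[0],o2+d2*t[1]; return (p+q)/2,np.linalg.norm(p-q)
def blobs(mask,amin=8):
    n,l,s,c=cv2.connectedComponentsWithStats(mask.astype(np.uint8)); 
    return [(c[i].round(2).tolist(),s[i].tolist()) for i in range(1,n) if s[i][4]>=amin]
def crop(src,dst,x0,y0,x1,y1,k): 
    cv2.imwrite(dst,cv2.resize(cv2.imread(src)[y0:y1,x0:x1],None,fx=k,fy=k,interpolation=cv2.INTER_CUBIC))
E
python3 - <<'E'
from h import *
crop("pics/top0.png","pics/c1.png",135,150,425,300,2.7)
crop("pics/scene0.png","pics/c2.png",190,170,550,410,2.2)
E
```

```text
(no output)
```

View pics/c1.png

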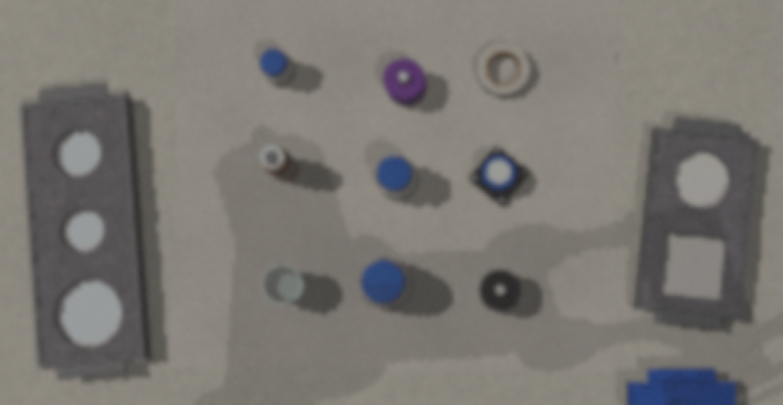

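View pics/c2.png

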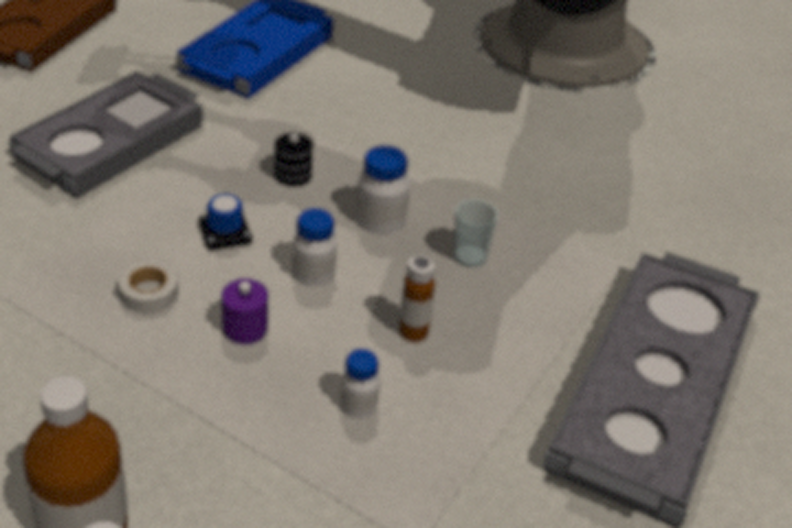

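The top view (`top0.png`) and crops show these candidates, by top-view pixel:
- **Blue-capped bottles:** small (236,174), middle/spare (281,214), large (277,254).
- **Cassettes:** black (320,257), the one I want; purple look-alike (285,180).
- **Other items:** sampler (319,214), vial (236,208), beaker (241,256), tape (321,175).
- **Trays:** grey water tray (167,235), grey air tray (395,232). The blue (388,325) and brown (482,280) trays are decoys.

Next I'll measure them.

Run:
```python
from h import *
T=cv2.imread("pics/top0.png"); S=cv2.imread("pics/scene0.png")
Th=cv2.cvtColor(T,cv2.COLOR_BGR2HSV); Sh=cv2.cvtColor(S,cv2.COLOR_BGR2HSV)
roi=np.zeros(T.shape[:2],bool); roi[155:280,210:350]=1
blue=lambda H:(H[...,0]>100)&(H[...,0]<125)&(H[...,1]>130)&(H[...,2]>60)
print("top blue",blobs(blue(Th)&roi))
rs=np.zeros_like(roi); rs[220:370,240:430]=1
print("sc blue",blobs(blue(Sh)&rs))
dark=(Th[...,2]<62)
print("top dark",blobs(dark&roi)); print("sc dark",blobs((Sh[...,2]<62)&rs))
# white floors
rw=np.zeros_like(roi); rw[180:300,140:195]=1; ra=np.zeros_like(roi); ra[195:270,370:420]=1
print("Th",Th[235,166],Th[232,150],Th[249,392],Th[216,395],Th[232,395],Th[208,236],Th[205,236])
for r,thr in((rw,145),(ra,125)):
    print(blobs((Th[...,2]>thr)&r,40))
```

```text
top blue [([235.98, 172.58], [233, 169, 7, 8, 43]), ([280.74, 213.79], [276, 209, 11, 11, 90]), ([276.55, 253.78], [270, 247, 14, 14, 150])]
sc blue [([364.85, 243.92], [357, 237, 17, 15, 212]), ([292.29, 269.58], [285, 263, 15, 12, 118]), ([333.07, 271.8], [326, 265, 15, 14, 169]), ([353.96, 335.37], [348, 329, 13, 13, 137])]
top dark [([322.52, 218.52], [312, 212, 18, 12, 48]), ([320.44, 257.43], [314, 251, 14, 14, 133])]
sc dark [([259.49, 234.13], [240, 220, 41, 30, 316]), ([322.43, 242.6], [314, 231, 18, 23, 339]), ([291.04, 276.43], [281, 268, 23, 15, 189]), ([375.44, 302.94], [374, 300, 4, 6, 18]), ([294.22, 316.49], [291, 309, 9, 16, 90]), ([373.2, 319.0], [371, 315, 6, 8, 30])]
Th [ 96   8 156] [165  12  85] [ 17  13 136] [ 21  12 153] [150  10  75] [10  8 93] [ 45   4 131]
[([164.46, 206.49], [159, 200, 12, 14, 136]), ([166.16, 235.25], [161, 230, 11, 12, 108]), ([168.61, 265.85], [159, 255, 20, 22, 339])]
[([371.45, 205.37], [370, 195, 11, 33, 82]), ([415.46, 197.76], [409, 195, 11, 9, 59]), ([394.63, 216.22], [386, 207, 19, 19, 275]), ([417.79, 251.07], [415, 221, 5, 49, 135]), ([391.77, 248.66], [382, 238, 20, 22, 367])]
```

Run:
```python
from h import *
p=lambda *a:print(a[0],*[np.round(x,1) for x in a[1:]])
for nm,t,s,ht in (("large",(276.55,253.78),(364.85,243.92),78),("spare",(280.74,213.79),(333.07,271.8),66),("small",(235.98,172.58),(353.96,335.37),54),("vial",(235.7,208.1),(381,290),82)):
    p(nm,onz("top",*t,ht),onz("scene",*s,ht-5),*tri(("top",*t),("scene",*s)))
p("cass",onz("top",320.44,257.43,36),onz("scene",322.4,242.6,26))
w=[onz("top",*q,23) for q in((168.61,265.85),(166.16,235.25),(164.46,206.49))]
a=[onz("top",*q,23) for q in((391.77,248.66),(394.63,216.22))]
p("w",*w); p("a",*a)
for l in(w,a):
    d=l[-1]-l[0]; print(np.linalg.norm(d[:2]),np.arctan2(d[1],d[0]))
crop("pics/top0.png","pics/c3.png",300,195,340,235,15)
crop("pics/top0.png","pics/c4.png",220,195,260,225,18)
```

```text
large [451.2   0.9  78. ] [454.3   3.8  73. ] [451.4   1.9  70.5] 0.7
spare [559.5  -7.1  66. ] [561.9  -5.   61. ] [560.3  -6.3  59.3] 0.6
small [672.7 117.9  54. ] [674.7 119.4  49. ] [674.  119.   48.1] 0.1
vial [571.1 111.2  82. ] [567.8 110.2  77. ] [571.2 111.7  80.2] 0.3
cass [ 445.1 -114.9   36. ] [ 453.2 -109.2   26. ]
w [417.5 301.8  23. ] [501.8 311.5  23. ] [581.7 319.   23. ]
a [ 472.3 -311.3   23. ] [ 562.5 -319.    23. ]
165.0931887074694 0.10462700315901172
90.55844668639207 -0.08524610707672885
```

View pics/c3.png

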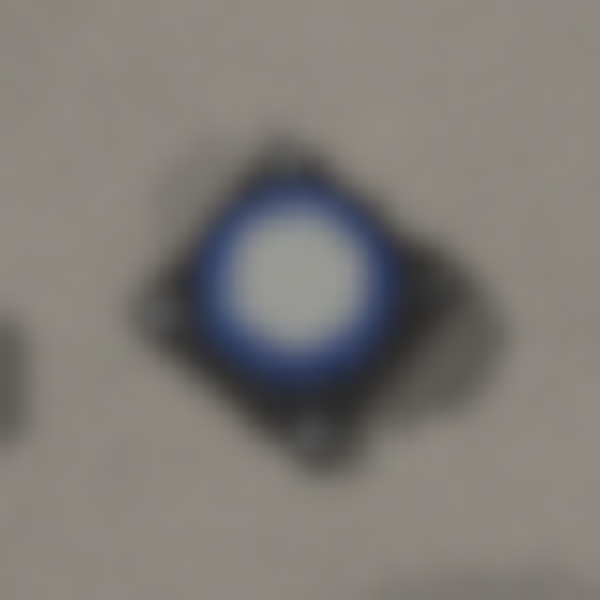

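View pics/c4.png

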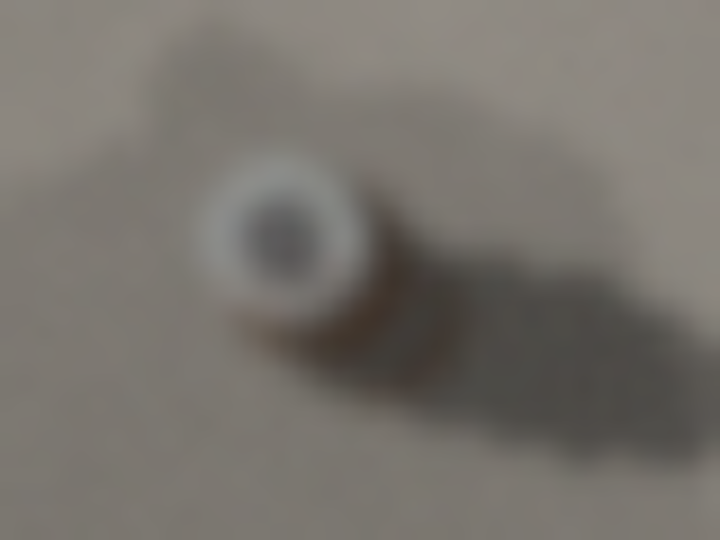

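```bash
cat >> h.py <<'E'
from scipy.spatial.transform import Rotation as Ro
def plan(*wps):
    "wps: (x,y,z,yaw,mm open)"
    o=get_obs(); p=np.array(o['tool_pos']); R=Ro.from_euler('xyz',o['tcp_rot'])
    print("t",o['time'],p.round(1),np.round(o['tcp_rot'],4),"w",round(o['grip_width'],1),"F",np.round(o['contact_force'],1))
    for x,y,z,yaw,w in wps:
        s=R.inv().apply(np.array([x,y,z])-p)/400
        r=(R.inv()*Ro.from_euler('xyz',[np.pi,0,yaw])).as_rotvec(degrees=True)/30
        print(",".join("%.3f"%k for k in [*s,*r,w/92]))
E
python3 - <<'E'
from h import *
for i in range(3): print(get_obs()['tool_pos'])
plan((390,-130,230,0.105,92),(451.2,1.4,200,0.105,92))
P=onz("top",319.6,213.9,40); print(P)
# sampler yaw: base corners
for z in (12,):
  c=[onz("top",300+a/15-.5,195+b/15-.5,z)[:2] for a,b in((135,305),(285,130),(470,275),(320,475))]
  c=np.array(c); print(c.round(1), [np.degrees(np.arctan2(*(c[(i+1)%4]-c[i])[::-1]))%90 for i in range(4)], np.linalg.norm(c-np.roll(c,-1,0),axis=1))
crop("pics/scene0.png","pics/c5.png",270,250,315,290,16)
E
```

```text
[ 237.12050981 -468.04329078  243.12324851]
[ 237.12050981 -468.04329078  243.12324851]
[ 237.12050981 -468.04329078  243.12324851]
t 0.1 [ 237.1 -468.   243.1] [-3.1403e+00 -2.0000e-04  4.6880e-01] w 91.7 F [ 0.6  0.4 -0.2]
0.723,-0.581,0.034,-0.003,0.000,0.695,1.000
1.008,-0.805,0.109,-0.003,0.000,0.695,1.000
[ 564.09114725 -111.14451756   40.        ]
[[ 564.9  -79.8]
 [ 598.1 -107.3]
 [ 571.3 -142.1]
 [ 533.5 -114.7]] [np.float64(50.396777361670644), np.float64(52.39419518352871), np.float64(54.01206033408664), np.float64(47.9801573318598)] [43.11268982 43.93485155 46.71435099 46.89551781]
```

View pics/c5.png

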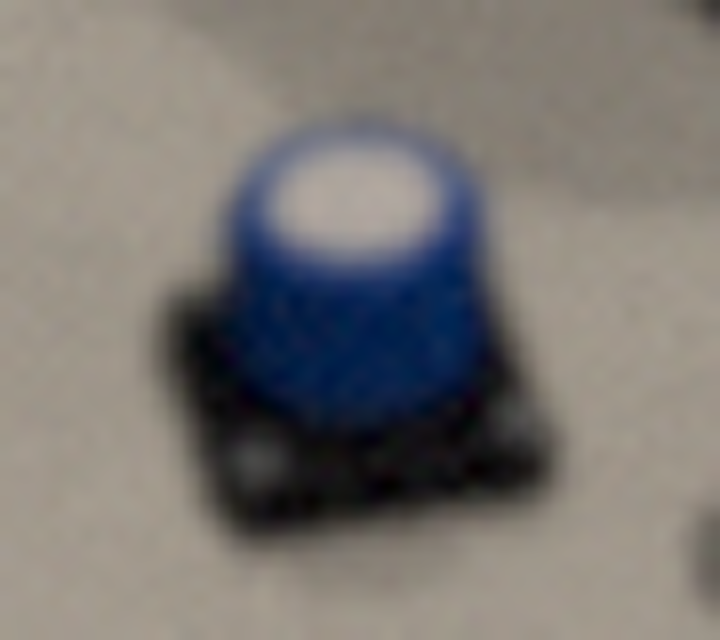

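Call:
carry_out(
  moves=[0.723,-0.581,0.034,0,0,0.695,1,0.723,-0.581,0.034,0,0,0.695,1,0.723,-0.581,0.034,0,0,0.695,1,0.723,-0.581,0.034,0,0,0.695,1,0.723,-0.581,0.034,0,0,0.695,1,0.723,-0.581,0.034,0,0,0.695,1,0.723,-0.581,0.034,0,0,0.695,1,0.723,-0.581,0.034,0,0,0.695,1],
)

```text
time: 0.9
tool_pos: [390.5, -126.7, 229.7]
tcp_rot: [-3.139, 0.001, 0.107]
contact_force: [-1.2, -0.3, -0.2]
grip_width: 91.5
```

Run:
```python
from h import *
plan((451.3,1.4,140,0.105,92),(451.3,1.4,38,0.105,92))
c=np.array([onz("scene",270+a/16-.5,250+b/16-.5,z)[:2] for a,b,z in((235,540,0),(550,485,0),(165,310,12))])
print(c)
d=c[1]-c[0]; print(np.linalg.norm(d),np.degrees(np.arctan2(d[1],d[0]))%90)
```

```text
t 0.9 [ 390.5 -126.7  229.7] [-3.1391e+00  5.0000e-04  1.0750e-01] w 91.5 F [-1.2 -0.3 -0.2]
0.186,-0.302,0.225,-0.005,0.001,0.005,1.000
0.186,-0.301,0.480,-0.005,0.001,0.005,1.000
[[ 595.82518214 -108.08708807]
 [ 560.93891036  -81.02725014]
 [ 574.6465044  -137.48410709]]
44.150728052272804 52.20074681678196
```

Call:
carry_out(
  moves=[0.186,-0.302,0.225,0,0,0.005,1,0.186,-0.302,0.225,0,0,0.005,1,0.186,-0.302,0.225,0,0,0.005,1,0.186,-0.302,0.225,0,0,0.005,1,0.186,-0.302,0.225,0,0,0.005,1,0.186,-0.302,0.225,0,0,0.005,1,0.186,-0.302,0.225,0,0,0.005,1,0.186,-0.302,0.225,0,0,0.005,1],
)

```text
time: 1.7
tool_pos: [451.6, 0.6, 140.7]
tcp_rot: [-3.14, -0.001, 0.103]
contact_force: [0.9, -0.7, -0.5]
grip_width: 92.1
```

Run:
```python
from h import *
cv2.imwrite("pics/s1.png",capture("scene")[:,:,::-1]); cv2.imwrite("pics/t1.png",capture("top")[:,:,::-1])
plan((451.3,1.4,38,0.105,92))
crop("pics/s1.png","pics/s1c.png",220,100,520,340,2.6)
```

```text
t 1.8 [451.6   0.7 140.5] [-3.1395e+00 -6.0000e-04  1.0330e-01] w 91.8 F [ 0.2 -0.2 -0.1]
-0.001,-0.001,0.256,-0.004,-0.001,-0.003,1.000
```

View pics/s1c.png

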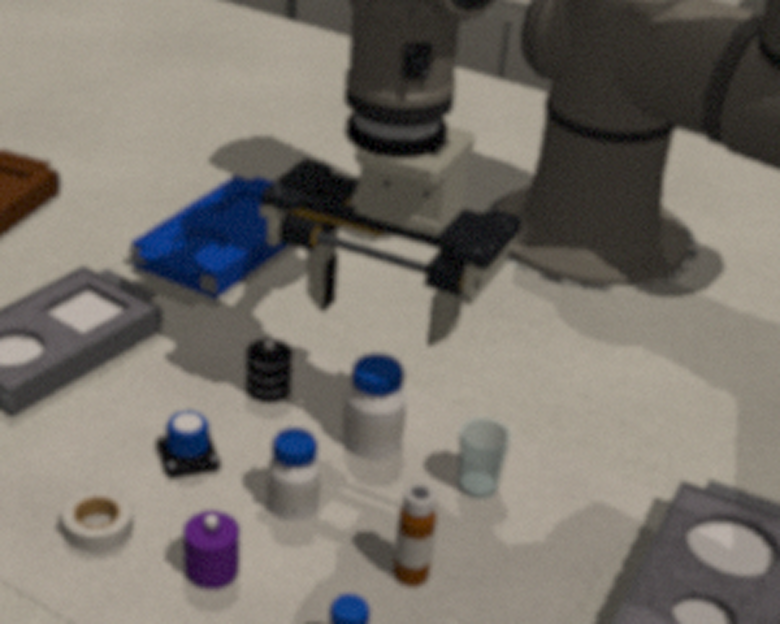

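The crop shows the open jaws above and either side of the large bottle (crop pixel 376,400). The beaker and cassette are clear of the fingers, so I'll descend and close.

Call:
carry_out(
  moves=[0,-0.001,0.1,0,0,0,1,0,-0.001,0.2,0,0,0,1,0,-0.001,0.256,0,0,0,1,0,-0.001,0.256,0,0,0,1,0,-0.001,0.256,0,0,0,0.3,0,-0.001,0.256,0,0,0,0.3,0,-0.001,0.256,0,0,0,0.3,0,-0.001,0.256,0,0,0,0.3],
)

```text
time: 2.6
tool_pos: [452.2, 1.3, 39.1]
tcp_rot: [-3.14, -0.003, 0.103]
contact_force: [0.4, -0.2, -0.8]
grip_width: 64.3
```

Run:
```python
from h import *
plan((451.3,1.4,38,0.105,30),(451.3,1.4,150,0.105,30),(417.5,302,150,.105,30))
```

```text
t 2.6 [452.2   1.3  39.1] [-3.1401e+00 -2.7000e-03  1.0340e-01] w 64.3 F [ 0.4 -0.2 -0.8]
-0.002,-0.001,0.003,-0.003,-0.005,-0.003,0.326
-0.001,-0.001,-0.277,-0.003,-0.005,-0.003,0.326
-0.008,-0.757,-0.276,-0.003,-0.005,-0.003,0.326
```

Call:
carry_out(
  moves=[0,0,0.003,0,0,0,0,0,0,0.003,0,0,0,0,0,0,0.003,0,0,0,0,0,0,0.003,0,0,0,0,0,0,0.003,0,0,0,0,0,0,-0.1,0,0,0,0,0,0,-0.2,0,0,0,0,0,0,-0.277,0,0,0,0],
)

```text
time: 3.4
tool_pos: [452.0, 1.1, 151.7]
tcp_rot: [-3.14, -0.003, 0.103]
contact_force: [0.4, -0.3, -1.0]
grip_width: 51.2
```

Run:
```python
from h import *
plan((451.3,1.4,150,0.105,0),(417.5,302,150,.105,0))
```

```text
t 3.4 [452.    1.1 151.7] [-3.1403 -0.0033  0.1034] w 51.2 F [ 0.4 -0.3 -1. ]
-0.002,-0.001,0.004,-0.003,-0.006,-0.003,0.000
-0.008,-0.757,0.005,-0.003,-0.006,-0.003,0.000
```

Gripped, width 51. Next I'll carry it over the widest recess.

Call:
carry_out(
  moves=[-0.008,-0.757,0.005,0,-0.006,0,0,-0.008,-0.757,0.005,0,-0.006,0,0,-0.008,-0.757,0.005,0,-0.006,0,0,-0.008,-0.757,0.005,0,-0.006,0,0,-0.008,-0.757,0.005,0,-0.006,0,0,-0.008,-0.757,0.005,0,-0.006,0,0,-0.008,-0.757,0.005,0,-0.006,0,0,-0.008,-0.757,0.005,0,-0.006,0,0],
)

```text
time: 4.2
tool_pos: [416.7, 302.8, 149.4]
tcp_rot: [-3.141, 0.001, 0.107]
contact_force: [-0.1, -0.9, -0.4]
grip_width: 51.0
```

Run:
```python
from h import *
cv2.imwrite("pics/s2.png",capture("scene")[:,:,::-1]); cv2.imwrite("pics/t2.png",capture("top")[:,:,::-1])
plan((417.5,302,90,.105,0),(417.5,302,58,.105,0))
crop("pics/s2.png","pics/s2c.png",300,80,600,320,2.6)
```

```text
t 4.3 [417.4 301.  149.6] [-3.1412e+00  1.0000e-03  1.0310e-01] w 51.3 F [ 0.6  0.2 -1.4]
0.001,-0.002,0.149,-0.001,0.002,-0.004,0.000
0.001,-0.002,0.229,-0.001,0.002,-0.004,0.000
```

View pics/s2c.png

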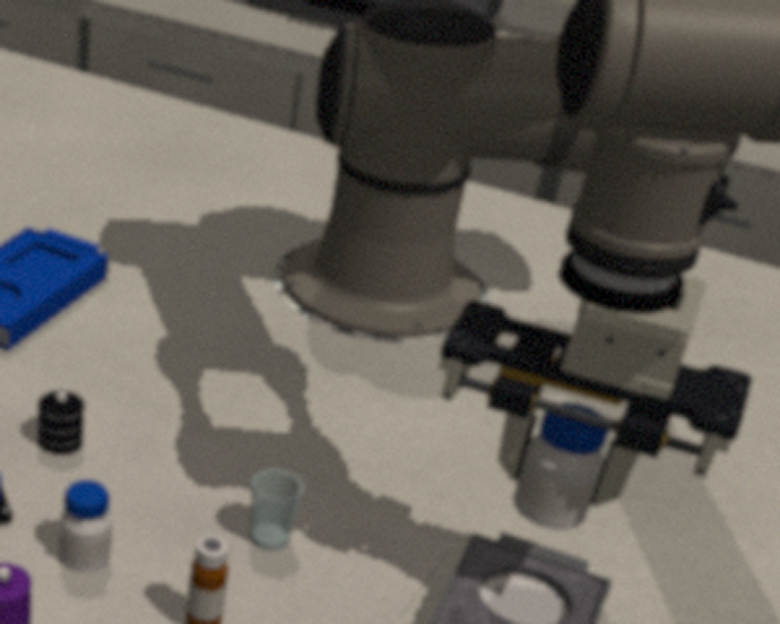

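Run:
```python
from h import *
for P in((417.4,301,111),(417.4,301,191),(451.3,1.2,0)):
    u,v=proj("scene",P); print(P,(u-300)*2.6,(v-80)*2.6)
```

```text
(417.4, 301, 111) 545.8777661036072 506.28167522551615
(417.4, 301, 191) 573.4843985270486 417.3051979399986
(451.3, 1.2, 0) 161.99725623755896 491.2690363746469
```

The held bottle's base is at crop pixel (552,503) and the projection gives (546,506), so it hangs true. Now I'll lower it and release.

Call:
carry_out(
  moves=[0.001,-0.002,0.1,0,0,-0.004,0,0.001,-0.002,0.18,0,0,-0.004,0,0.001,-0.002,0.22,0,0,-0.004,0,0.001,-0.002,0.229,0,0,-0.004,0,0.001,-0.002,0.229,0,0,-0.004,0,0.001,-0.002,0.229,0,0,-0.004,0.8,0.001,-0.002,0.229,0,0,-0.004,0.8,0.001,-0.002,0.229,0,0,-0.004,0.8],
)

```text
time: 5.1
tool_pos: [418.2, 301.9, 58.8]
tcp_rot: [-3.141, -0.001, 0.105]
contact_force: [0.1, 0.7, -0.5]
grip_width: 70.2
```

Run:
```python
from h import *
plan((417.5,302,58,.105,76),(417.5,302,150,.105,76),(485,205,175,.105,60))
```

```text
t 5.1 [418.2 301.9  58.8] [-3.1406e+00 -6.0000e-04  1.0490e-01] w 70.2 F [ 0.1  0.7 -0.5]
-0.002,-0.000,0.002,-0.002,-0.001,-0.000,0.826
-0.001,-0.001,-0.228,-0.002,-0.001,-0.000,0.826
0.141,0.258,-0.291,-0.002,-0.001,-0.000,0.652
```

Call:
carry_out(
  moves=[0,0,-0.1,0,0,0,0.8,0,0,-0.2,0,0,0,0.8,0,0,-0.28,0,0,0,0.7,0.07,0.13,-0.29,0,0,0,0.65,0.141,0.258,-0.291,0,0,0,0.65,0.141,0.258,-0.291,0,0,0,0.65,0.141,0.258,-0.291,0,0,0,0.65,0.141,0.258,-0.291,0,0,0,0.65],
)

```text
time: 5.9
tool_pos: [484.8, 205.1, 175.2]
tcp_rot: [-3.14, -0.001, 0.104]
contact_force: [0.3, -0.1, -0.2]
grip_width: 59.4
```

Run:
```python
from h import *
im=capture("top")[:,:,::-1]; cv2.imwrite("pics/t3.png",im); cv2.imwrite("pics/s3.png",capture("scene")[:,:,::-1])
crop("pics/t3.png","pics/t3c.png",130,150,350,300,3.5)
crop("pics/s3.png","pics/s3c.png",300,150,560,410,2.3)
plan((571.2,111.4,160,.105,60),(571.2,111.4,110,.105,60),(571.2,111.4,43,.105,60))
```

```text
t 6.0 [484.3 205.9 175.2] [-3.1402e+00 -3.0000e-04  1.0600e-01] w 59.8 F [-0.4 -0.4 -0.6]
0.191,0.258,0.038,-0.003,-0.001,0.002,0.652
0.191,0.258,0.163,-0.003,-0.001,0.002,0.652
0.191,0.258,0.330,-0.003,-0.001,0.002,0.652
```

View pics/s3c.png

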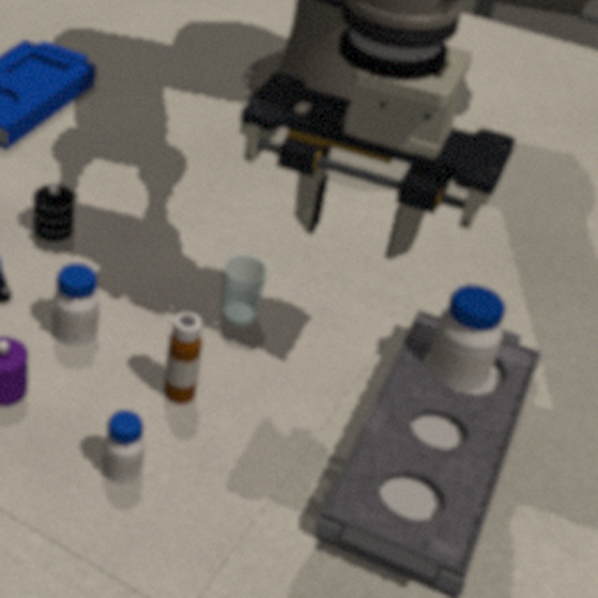

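View pics/t3c.png

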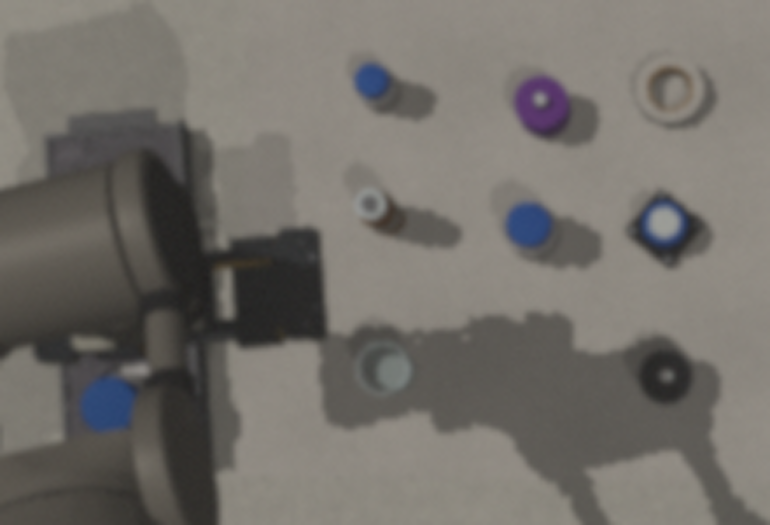

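The large bottle stands upright in the widest recess (scene crop 470,345). The vial (184,355 in the crop) hasn't moved. I'll go for the vial.

Call:
carry_out(
  moves=[0.191,0.258,0.038,0,0,0,0.65,0.191,0.258,0.038,0,0,0,0.65,0.191,0.258,0.038,0,0,0,0.65,0.191,0.258,0.1,0,0,0,0.65,0.191,0.258,0.16,0,0,0,0.65,0.191,0.258,0.25,0,0,0,0.65,0.191,0.258,0.33,0,0,0,0.65,0.191,0.258,0.33,0,0,0,0.65],
)

```text
time: 6.8
tool_pos: [567.6, 112.7, 39.0]
tcp_rot: [-3.14, 0.009, 0.108]
contact_force: [-0.2, -0.2, -0.3]
grip_width: 59.4
```

Run:
```python
from h import *
cv2.imwrite("pics/s4.png",capture("scene")[:,:,::-1])
crop("pics/s4.png","pics/s4c.png",300,150,480,370,2.6)
plan((571.2,111.4,43,.105,0),(571.2,111.4,155,.105,0))
```

```text
t 6.85 [569.5 112.6  41.6] [-3.1399  0.0043  0.1076] w 59.9 F [ 0.5 -0.8  0.4]
0.004,0.004,-0.004,-0.003,0.008,0.005,0.000
0.003,0.003,-0.284,-0.003,0.008,0.005,0.000
```

View pics/s4c.png

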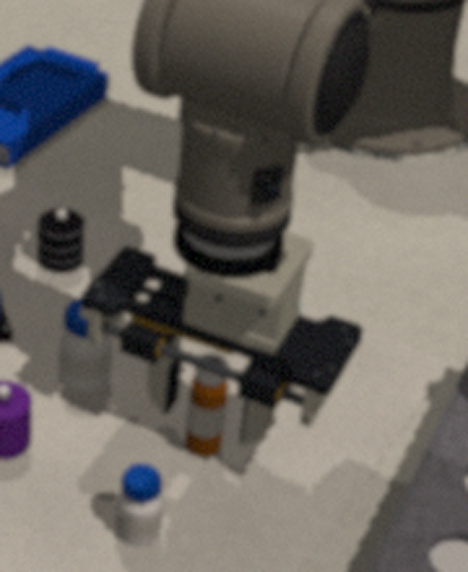

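Call:
carry_out(
  moves=[0.004,0.004,-0.004,0,0.008,0.005,0.5,0.004,0.004,-0.004,0,0.008,0.005,0,0.004,0.004,-0.004,0,0.008,0.005,0,0.004,0.004,-0.004,0,0.008,0.005,0,0.004,0.004,-0.004,0,0.008,0.005,0,0.004,0.004,-0.004,0,0.008,0.005,0,0.004,0.004,-0.004,0,0.008,0.005,0,0.004,0.004,-0.004,0,0.008,0.005,0],
)

```text
time: 7.65
tool_pos: [571.7, 111.3, 44.0]
tcp_rot: [-3.14, -0.001, 0.105]
contact_force: [-1.4, -0.3, 6.5]
grip_width: 27.7
```

Run:
```python
from h import *
plan((571.2,111.4,43,.105,0),(571.2,111.4,165,.105,0),(501.8,311.5,165,.105,0))
```

```text
t 7.65 [571.7 111.3  44. ] [-3.140e+00 -1.200e-03  1.049e-01] w 27.7 F [-1.4 -0.3  6.5]
-0.001,-0.000,0.003,-0.003,-0.002,-0.000,0.000
-0.001,-0.001,-0.302,-0.003,-0.002,-0.000,0.000
-0.121,-0.517,-0.302,-0.003,-0.002,-0.000,0.000
```

Call:
carry_out(
  moves=[0,0,-0.1,0,0,0,0,0,0,-0.2,0,0,0,0,0,0,-0.302,0,0,0,0,-0.121,-0.517,-0.302,0,0,0,0,-0.121,-0.517,-0.302,0,0,0,0,-0.121,-0.517,-0.302,0,0,0,0,-0.121,-0.517,-0.302,0,0,0,0,-0.121,-0.517,-0.302,0,0,0,0],
)

```text
time: 8.45
tool_pos: [499.4, 315.8, 164.8]
tcp_rot: [-3.139, -0.0, 0.109]
contact_force: [1.9, -0.7, -1.1]
grip_width: 27.5
```

Run:
```python
from h import *
cv2.imwrite("pics/s5.png",capture("scene")[:,:,::-1])
crop("pics/s5.png","pics/s5c.png",350,100,610,400,2)
plan((501.8,311.5,130,.105,0),(501.8,311.5,63,.105,0))
u,v=proj("scene",np.array(get_obs()['tool_pos'])-[0,0,44]);print((u-350)*2,(v-100)*2)
```

```text
t 8.5 [499.6 315.5 164.7] [-3.1391e+00 -2.0000e-04  1.0940e-01] w 27.1 F [-0.5  0.1  0. ]
0.004,0.011,0.087,-0.005,-0.000,0.008,0.000
0.004,0.011,0.254,-0.005,-0.000,0.008,0.000
307.4234503032428 394.9635487048015
```

View pics/s5c.png

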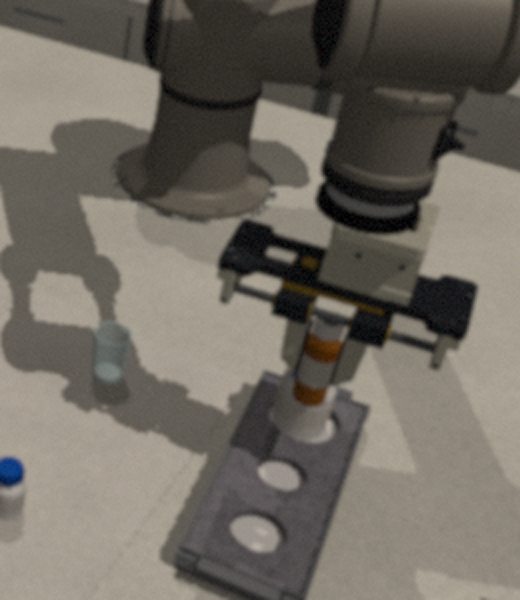

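The vial's base is at (309,398) and the projection gives (307,395), so it is held upright. Lowering it into the narrow recess.

Call:
carry_out(
  moves=[0.004,0.011,0.06,0,0,0.008,0,0.004,0.011,0.1,0,0,0.008,0,0.004,0.011,0.17,0,0,0.008,0,0.004,0.011,0.23,0,0,0.008,0,0.004,0.011,0.254,0,0,0.008,0,0.004,0.011,0.254,0,0,0.008,0,0.004,0.011,0.254,0,0,0.008,0,0.004,0.011,0.254,0,0,0.008,0],
)

```text
time: 9.3
tool_pos: [502.3, 311.2, 63.6]
tcp_rot: [-3.139, -0.001, 0.105]
contact_force: [0.7, -0.2, -1.1]
grip_width: 27.3
```

Run:
```python
from h import *
plan((501.8,311.5,62.5,.105,60),(501.8,311.5,150,.105,60),(590,205,175,.105,60))
```

```text
t 9.3 [502.3 311.2  63.6] [-3.1389e+00 -1.1000e-03  1.0470e-01] w 27.3 F [ 0.7 -0.2 -1.1]
-0.001,-0.001,0.003,-0.005,-0.002,-0.001,0.652
-0.001,-0.002,-0.216,-0.005,-0.002,-0.001,0.652
0.191,0.286,-0.279,-0.005,-0.002,-0.001,0.652
```

Call:
carry_out(
  moves=[0,0,0.003,0,0,0,0,0,0,0.003,0,0,0,0.6,0,0,0.003,0,0,0,0.6,0,0,0.003,0,0,0,0.6,0,0,0.003,0,0,0,0.6,0,0,-0.1,0,0,0,0.6,0,0,-0.2,0,0,0,0.65,0,0,-0.28,0,0,0,0.65],
)

```text
time: 10.1
tool_pos: [502.5, 311.0, 177.8]
tcp_rot: [-3.138, -0.003, 0.105]
contact_force: [1.3, 0.3, 0.2]
grip_width: 59.5
```

Run:
```python
from h import *
plan((600,205,175,.105,60),(673,118.6,150,.105,60))
```

```text
t 10.1 [502.5 311.  177.8] [-3.1384e+00 -2.6000e-03  1.0480e-01] w 59.5 F [1.3 0.3 0.2]
0.215,0.289,0.007,-0.006,-0.005,-0.000,0.652
0.373,0.523,0.069,-0.006,-0.005,-0.000,0.652
```

Call:
carry_out(
  moves=[0.373,0.523,0.069,0,-0.005,0,0.65,0.373,0.523,0.069,0,-0.005,0,0.65,0.373,0.523,0.069,0,-0.005,0,0.65,0.373,0.523,0.069,0,-0.005,0,0.65,0.373,0.523,0.069,0,-0.005,0,0.65,0.373,0.523,0.069,0,-0.005,0,0.65,0.373,0.523,0.069,0,-0.005,0,0.65,0.373,0.523,0.069,0,-0.005,0,0.65],
)

```text
time: 10.9
tool_pos: [672.0, 119.6, 149.9]
tcp_rot: [-3.138, 0.001, 0.105]
contact_force: [-0.5, 0.2, -0.7]
grip_width: 59.5
```

Run:
```python
from h import *
cv2.imwrite("pics/s6.png",capture("scene")[:,:,::-1])
crop("pics/s6.png","pics/s6c.png",290,180,570,400,2.6)
plan((673,118.6,100,.105,60),(673,118.6,32,.105,60))
```

```text
t 10.95 [671.9 120.2 150.2] [-3.1379e+00  5.0000e-04  1.0630e-01] w 59.8 F [-0.   0.3 -0.1]
0.002,0.005,0.125,-0.007,0.001,0.002,0.652
0.002,0.005,0.295,-0.007,0.001,0.002,0.652
```

View pics/s6c.png

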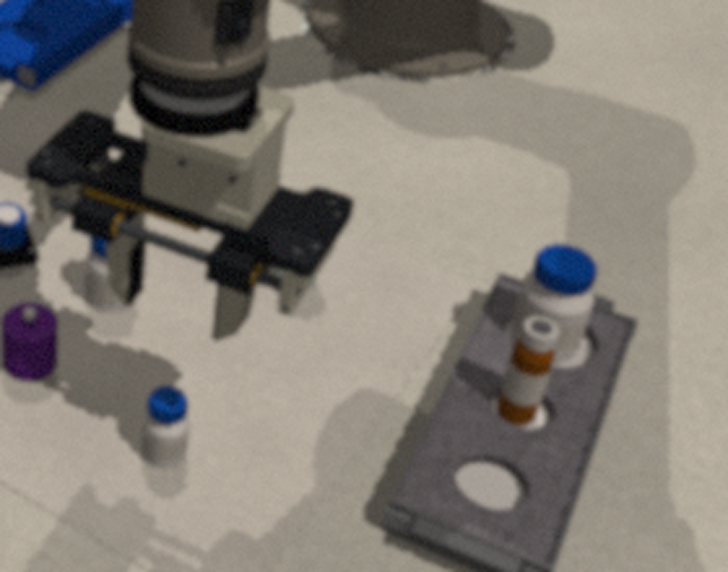

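The vial and the large bottle both stand in their recesses (crop 525,370 and 560,310), and the jaws are over the small bottle (165,425). Descending.

Call:
carry_out(
  moves=[0.002,0.005,0.1,0,0,0,0.65,0.002,0.005,0.18,0,0,0,0.65,0.002,0.005,0.26,0,0,0,0.65,0.002,0.005,0.295,0,0,0,0.65,0.002,0.005,0.295,0,0,0,0.65,0.002,0.005,0.295,0,0,0,0.3,0.002,0.005,0.295,0,0,0,0.3,0.002,0.005,0.295,0,0,0,0.3],
)

```text
time: 11.75
tool_pos: [673.8, 118.9, 34.1]
tcp_rot: [-3.138, -0.003, 0.106]
contact_force: [0.4, -0.8, 0.3]
grip_width: 40.1
```

Run:
```python
from h import *
plan((673,118.6,32,.105,60),(673,118.6,130,.105,60))
```

```text
t 11.75 [673.8 118.9  34.1] [-3.138e+00 -2.700e-03  1.064e-01] w 40.1 F [ 0.4 -0.8  0.3]
-0.002,0.001,0.005,-0.007,-0.005,0.003,0.652
-0.001,-0.000,-0.240,-0.007,-0.005,0.003,0.652
```

Call:
carry_out(
  moves=[0,0,0.005,-0.007,-0.005,0,0.4,0,0,0.005,-0.007,-0.005,0,0.3,0,0,0.005,-0.007,-0.005,0,0,0,0,0.005,-0.007,-0.005,0,0,0,0,0.005,-0.007,-0.005,0,0,0,0,0.005,-0.007,-0.005,0,0,0,0,0.005,-0.007,-0.005,0,0,0,0,0.005,-0.007,-0.005,0,0],
)

```text
time: 12.55
tool_pos: [674.2, 119.0, 32.7]
tcp_rot: [3.141, -0.001, 0.106]
contact_force: [-0.9, 0.9, 6.2]
grip_width: 30.7
```

Run:
```python
from h import *
plan((673,118.6,155,.105,60),(585,315,160,.105,60),(581.7,319,160,.105,60))
```

```text
t 12.55 [674.2 119.   32.7] [ 3.1415e+00 -1.1000e-03  1.0640e-01] w 30.7 F [-0.9  0.9  6.2]
-0.003,0.001,-0.306,0.000,-0.002,0.003,0.652
-0.169,-0.511,-0.318,0.000,-0.002,0.003,0.652
-0.176,-0.522,-0.318,0.000,-0.002,0.003,0.652
```

Call:
carry_out(
  moves=[0,0,-0.1,0,0,0,0,0,0,-0.2,0,0,0,0,0,0,-0.31,0,0,0,0,-0.09,-0.26,-0.318,0,0,0,0,-0.176,-0.522,-0.318,0,0,0,0,-0.176,-0.522,-0.318,0,0,0,0,-0.176,-0.522,-0.318,0,0,0,0,-0.176,-0.522,-0.318,0,0,0,0],
)

```text
time: 13.35
tool_pos: [579.1, 323.1, 159.3]
tcp_rot: [-3.141, 0.001, 0.11]
contact_force: [-0.4, -0.4, -0.8]
grip_width: 30.5
```

Run:
```python
from h import *
cv2.imwrite("pics/s7.png",capture("scene")[:,:,::-1])
crop("pics/s7.png","pics/s7c.png",350,130,610,400,2.2)
plan((581.7,319,130,.105,0),(581.7,319,51.2,.105,0))
u,v=proj("scene",np.array(get_obs()['tool_pos'])-[0,0,32.7]);print((u-350)*2.2,(v-130)*2.2)
```

```text
t 13.4 [578.4 324.6 159.3] [-3.1402e+00  8.0000e-04  1.1150e-01] w 31.0 F [-0.7  1.3 -0.4]
0.007,0.015,0.073,-0.003,0.002,0.012,0.000
0.007,0.015,0.270,-0.003,0.002,0.012,0.000
315.71717740679867 424.6118176657283
```

View pics/s7c.png

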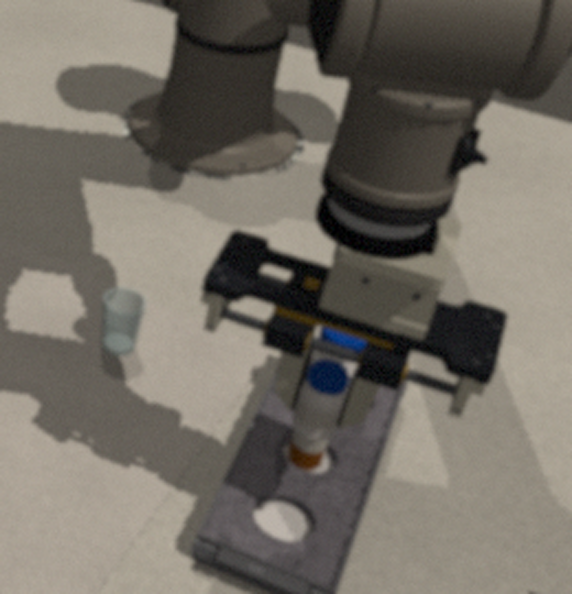

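The small bottle is held at (322,410), as expected. Lowering it into the far round recess.

Call:
carry_out(
  moves=[0.007,0.015,0.06,0,0,0.012,0,0.007,0.015,0.1,0,0,0.012,0,0.007,0.015,0.17,0,0,0.012,0,0.007,0.015,0.23,0,0,0.012,0,0.007,0.015,0.26,0,0,0.012,0,0.007,0.015,0.27,0,0,0.012,0,0.007,0.015,0.27,0,0,0.012,0,0.007,0.015,0.27,0,0,0.012,0],
)

```text
time: 14.2
tool_pos: [582.2, 319.0, 51.8]
tcp_rot: [-3.14, -0.0, 0.105]
contact_force: [-0.3, -0.2, -0.2]
grip_width: 31.1
```

Run:
```python
from h import *
plan((581.7,319,51,.105,60),(581.7,319,180,.105,60))
```

```text
t 14.2 [582.2 319.   51.8] [-3.1399e+00 -3.0000e-04  1.0500e-01] w 31.1 F [-0.3 -0.2 -0.2]
-0.001,-0.000,0.002,-0.003,-0.000,0.000,0.652
-0.001,-0.001,-0.320,-0.003,-0.000,0.000,0.652
```

Call:
carry_out(
  moves=[0,0,0.002,0,0,0,0,0,0,0.002,0,0,0,0.65,0,0,0.002,0,0,0,0.65,0,0,0.002,0,0,0,0.65,0,0,0.002,0,0,0,0.65,0,0,-0.1,0,0,0,0.65,0,0,-0.21,0,0,0,0.65,0,0,-0.32,0,0,0,0.65],
)

```text
time: 15.0
tool_pos: [581.9, 318.7, 181.0]
tcp_rot: [-3.14, 0.001, 0.105]
contact_force: [0.8, 1.7, 1.1]
grip_width: 59.8
```

Run:
```python
from h import *
plan((575,60,180,.105,65),(564.1,-111.1,180,-.3,65))
```

```text
t 15.0 [581.9 318.7 181. ] [-3.1402e+00  6.0000e-04  1.0500e-01] w 59.8 F [0.8 1.7 1.1]
-0.085,0.641,0.002,-0.003,0.001,0.000,0.707
-0.157,1.064,0.001,-0.002,0.002,0.774,0.707
```

Run:
```python
from h import *
plan((572,-20,170,-.3,62))
```

```text
t 15.0 [581.9 318.7 181. ] [-3.1402e+00  6.0000e-04  1.0500e-01] w 59.8 F [0.8 1.7 1.1]
-0.113,0.840,0.026,-0.002,0.002,0.774,0.674
```

Call:
carry_out(
  moves=[-0.113,0.84,0.026,0,0,0.774,0.67,-0.113,0.84,0.026,0,0,0.774,0.67,-0.113,0.84,0.026,0,0,0.774,0.67,-0.113,0.84,0.026,0,0,0.774,0.67,-0.113,0.84,0.026,0,0,0.774,0.67,-0.113,0.84,0.026,0,0,0.774,0.67,-0.113,0.84,0.026,0,0,0.774,0.67,-0.113,0.84,0.026,0,0,0.774,0.67],
)

```text
time: 15.8
tool_pos: [572.0, -25.0, 170.2]
tcp_rot: [3.141, 0.001, -0.306]
contact_force: [-0.2, 0.3, -0.6]
grip_width: 61.5
```

Run:
```python
from h import *
for i in (8,):
    for n in("scene","top"): cv2.imwrite(f"pics/{n[0]}{i}.png",capture(n)[:,:,::-1])
plan((564.1,-111.1,110,-.672,62))
crop("pics/t8.png","pics/t8c.png",130,150,430,300,2.6)
crop("pics/s8.png","pics/s8c.png",190,170,550,410,2.2)
```

```text
t 15.9 [572.2 -20.9 170.3] [-3.1402e+00  1.2000e-03 -3.0250e-01] w 61.8 F [ 0.3 -0.5  0.9]
0.048,0.221,0.150,-0.002,0.003,0.706,0.674
```

View pics/t8c.png

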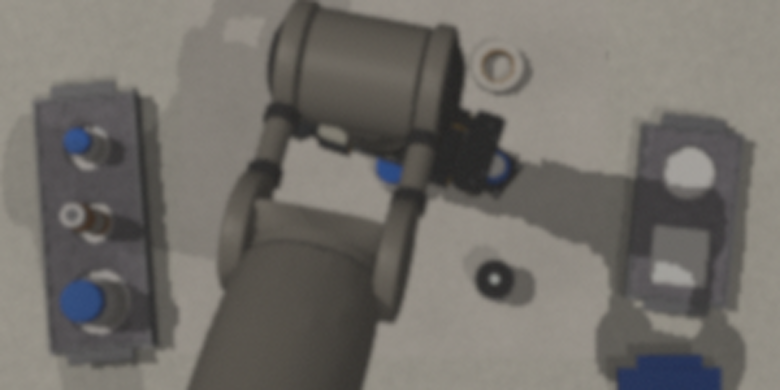

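View pics/s8c.png

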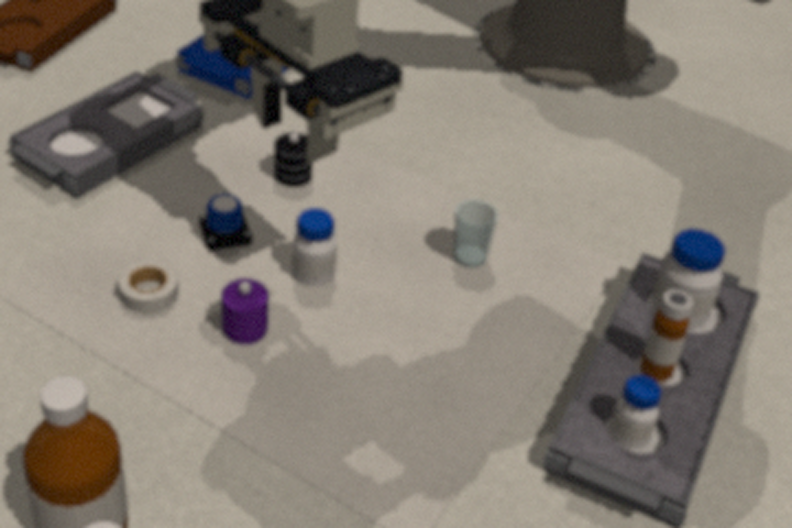

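All three water items stand upright in their recesses, and the spare bottle, beaker, tape and purple cassette haven't moved. On to the sampler, with the jaws turned to its side direction (about 51.5° mod 90).

Call:
carry_out(
  moves=[0.048,0.221,0.15,0,0,0.706,0.67,0.048,0.221,0.15,0,0,0.706,0.67,0.048,0.221,0.15,0,0,0.706,0.67,0.048,0.221,0.15,0,0,0.706,0.67,0.048,0.221,0.15,0,0,0.706,0.67,0.048,0.221,0.15,0,0,0.706,0.67,0.048,0.221,0.15,0,0,0.706,0.67,0.048,0.221,0.15,0,0,0.706,0.67],
)

```text
time: 16.7
tool_pos: [564.5, -110.1, 110.7]
tcp_rot: [-3.14, 0.001, -0.67]
contact_force: [0.2, 0.3, -0.6]
grip_width: 61.4
```

Run:
```python
from h import *
i=9
for n in("scene",): cv2.imwrite(f"pics/{n[0]}{i}.png",capture(n)[:,:,::-1])
plan((564.1,-111.1,34,-.672,62))
crop("pics/s9.png","pics/s9c.png",220,130,400,310,3.3)
```

```text
t 16.75 [ 564.4 -110.3  110.6] [-3.1404e+00  8.0000e-04 -6.7070e-01] w 61.8 F [ 0.3 -0.6 -0.7]
0.001,0.002,0.191,-0.002,0.002,0.002,0.674
```

View pics/s9c.png

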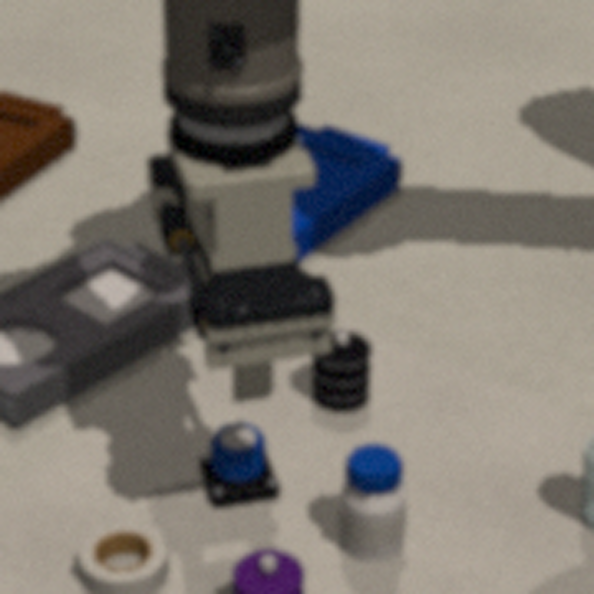

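Call:
carry_out(
  moves=[0.001,0.002,0.08,0,0,0,0.67,0.001,0.002,0.15,0,0,0,0.67,0.001,0.002,0.191,0,0,0,0.67,0.001,0.002,0.191,0,0,0,0.67,0.001,0.002,0.191,0,0,0,0.4,0.001,0.002,0.191,0,0,0,0.4,0.001,0.002,0.191,0,0,0,0.4,0.001,0.002,0.191,0,0,0,0.4],
)

```text
time: 17.55
tool_pos: [564.8, -111.2, 35.1]
tcp_rot: [-3.14, -0.001, -0.671]
contact_force: [0.6, 1.3, 0.4]
grip_width: 37.6
```

Run:
```python
from h import *
plan((564.1,-111.1,34,-.672,0),(564.1,-111.1,110,-.672,0))
```

```text
t 17.55 [ 564.8 -111.2   35.1] [-3.1397e+00 -8.0000e-04 -6.7080e-01] w 37.6 F [0.6 1.3 0.4]
-0.001,0.001,0.003,-0.004,-0.002,0.002,0.000
-0.001,0.001,-0.187,-0.004,-0.002,0.002,0.000
```

Call:
carry_out(
  moves=[0,0,0.002,0,0,0,0,0,0,0.002,0,0,0,0,0,0,0.002,0,0,0,0,0,0,0.002,0,0,0,0,0,0,-0.06,0,0,0,0,0,0,-0.12,0,0,0,0,0,0,-0.187,0,0,0,0,0,0,-0.187,0,0,0,0],
)

```text
time: 18.35
tool_pos: [566.6, -111.9, 113.3]
tcp_rot: [-3.138, -0.007, -0.671]
contact_force: [0.9, -0.4, -0.2]
grip_width: 33.0
```

Run:
```python
from h import *
i=10
for n in("scene",): cv2.imwrite(f"pics/{n[0]}{i}.png",capture(n)[:,:,::-1])
plan((472.3,-311.3,110,-.2,0),(472.3,-311.3,110,-.085,0))
crop("pics/s10.png","pics/s10c.png",220,130,400,310,3.3)
```

```text
t 18.4 [ 565.5 -111.6  111.3] [-3.1386 -0.0041 -0.6708] w 33.2 F [ 0.2  0.5 -1.3]
0.128,0.536,0.002,-0.004,-0.009,-0.899,0.000
0.128,0.536,0.002,-0.003,-0.009,-1.119,0.000
```

View pics/s10c.png

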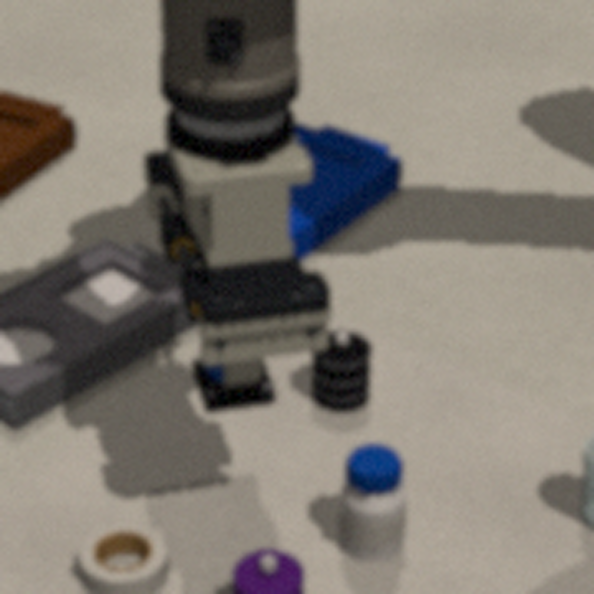

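The sampler hangs level from the jaws at (235,385). Next I'll carry and turn it over the square recess.

Call:
carry_out(
  moves=[0.128,0.536,0.002,0,-0.009,-0.9,0,0.128,0.536,0.002,0,-0.009,-0.9,0,0.128,0.536,0.002,0,-0.009,-0.9,0,0.128,0.536,0.002,0,-0.009,-0.9,0,0.128,0.536,0.002,0,-0.009,-0.9,0,0.128,0.536,0.002,0,-0.009,-0.9,0,0.128,0.536,0.002,0,-0.009,-0.9,0,0.128,0.536,0.002,0,-0.009,-0.9,0],
)

```text
time: 19.2
tool_pos: [472.3, -310.1, 109.2]
tcp_rot: [-3.138, 0.001, -0.199]
contact_force: [-0.2, 0.8, -1.2]
grip_width: 33.2
```

Run:
```python
from h import *
plan((472.3,-311.3,95,-.085,0))
```

```text
t 19.2 [ 472.3 -310.1  109.2] [-3.1385e+00  1.1000e-03 -1.9880e-01] w 33.2 F [-0.2  0.8 -1.2]
0.001,0.003,0.035,-0.006,0.002,-0.217,0.000
```

Call:
carry_out(
  moves=[0.001,0.003,0.035,-0.006,0.002,-0.217,0,0.001,0.003,0.035,-0.006,0.002,-0.217,0,0.001,0.003,0.035,-0.006,0.002,-0.217,0,0.001,0.003,0.035,-0.006,0.002,-0.217,0,0.001,0.003,0.035,-0.006,0.002,-0.217,0,0.001,0.003,0.035,-0.006,0.002,-0.217,0,0.001,0.003,0.035,-0.006,0.002,-0.217,0,0.001,0.003,0.035,-0.006,0.002,-0.217,0],
)

```text
time: 20.0
tool_pos: [472.5, -311.4, 95.3]
tcp_rot: [3.142, -0.0, -0.086]
contact_force: [-0.3, -0.6, -0.5]
grip_width: 33.4
```

Run:
```python
from h import *
i=11
for n in("scene","top"): cv2.imwrite(f"pics/{n[0]}{i}.png",capture(n)[:,:,::-1])
plan((472.3,-311.3,53.5,-.085,0))
crop("pics/s11.png","pics/s11c.png",190,100,330,260,5)
crop("pics/t11.png","pics/t11c.png",340,180,450,280,7)
p=get_obs()['tool_pos']
for dx,dy in((-23,-23),(-23,23),(23,23),(23,-23)):
    c,s=np.cos(-.085),np.sin(-.085)
    u,v=proj("scene",[p[0]+c*dx-s*dy,p[1]+s*dx+c*dy,p[2]-35]); print((u-190)*5,(v-100)*5)
```

```text
t 20.1 [ 472.4 -311.4   95.2] [-3.1416e+00 -2.0000e-04 -8.5500e-02] w 33.4 F [-0.5  0.  -0.8]
-0.000,-0.000,0.104,-0.000,-0.000,-0.001,0.000
308.2424032538353 493.60964672138107
372.43351774290346 526.3445682257583
303.19183253164766 563.7197478276597
238.85839683045617 529.4920283550731
```

View pics/s11c.png

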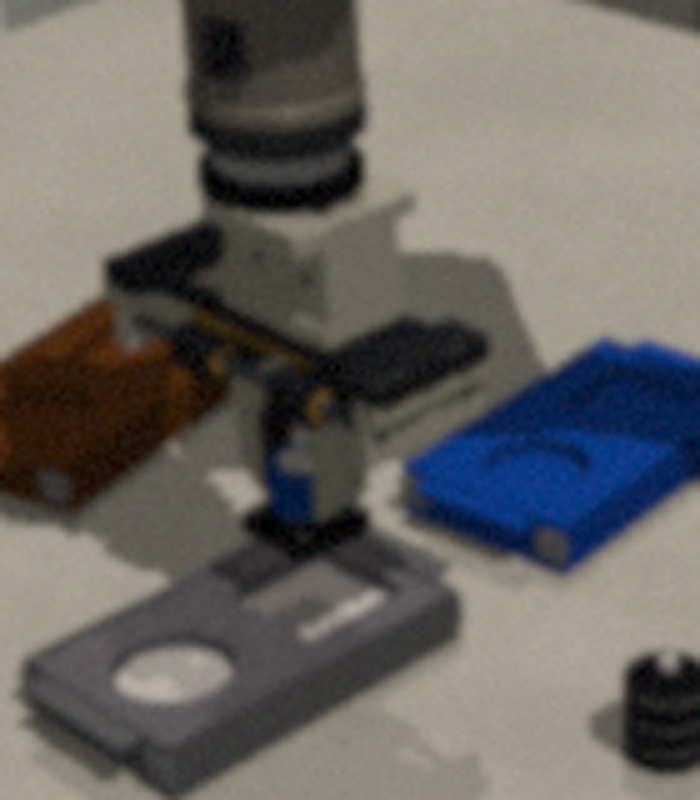

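View pics/t11c.png

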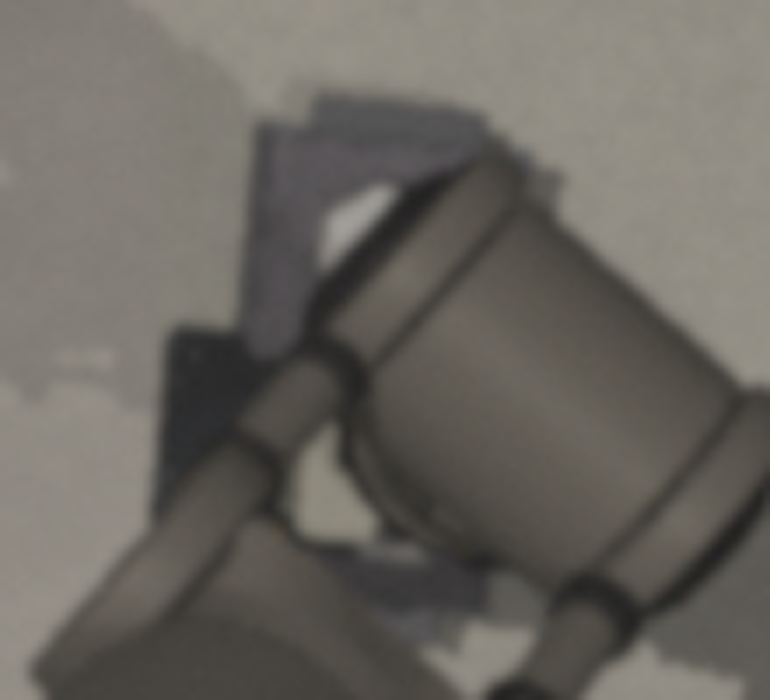

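The sampler's base corners are at (367,520), (305,557) and (247,520), within about 10 crop px (2 image px) of the prediction. It is square to the tray, so I'll lower it.

Call:
carry_out(
  moves=[0,0,0.04,0,0,0,0,0,0,0.08,0,0,0,0,0,0,0.1,0,0,0,0,0,0,0.104,0,0,0,0,0,0,0.105,0,0,0,0,0,0,0.106,0,0,0,0,0,0,0.106,0,0,0,0.3,0,0,0.106,0,0,0,0.5],
)

```text
time: 20.9
tool_pos: [472.6, -311.6, 53.2]
tcp_rot: [3.141, -0.001, -0.085]
contact_force: [0.3, 0.4, 0.8]
grip_width: 37.5
```

Run:
```python
from h import *
plan((472.3,-311.3,53,-.085,60),(472.3,-311.3,150,-.085,60),(449,-150,150,-.085,70))
```

```text
t 20.9 [ 472.6 -311.6   53.2] [ 3.1411e+00 -8.0000e-04 -8.5400e-02] w 37.5 F [0.3 0.4 0.8]
-0.001,-0.001,0.001,0.001,-0.002,-0.001,0.652
-0.001,-0.000,-0.242,0.001,-0.002,-0.001,0.652
-0.093,-0.397,-0.242,0.001,-0.002,-0.001,0.761
```

Call:
carry_out(
  moves=[0,0,0,0,0,0,0.65,0,0,0,0,0,0,0.65,0,0,0,0,0,0,0.65,0,0,-0.06,0,0,0,0.65,0,0,-0.12,0,0,0,0.65,0,0,-0.2,0,0,0,0.7,0,0,-0.242,0,0,0,0.75,-0.05,-0.2,-0.242,0,0,0,0.75],
)

```text
time: 21.7
tool_pos: [467.1, -267.0, 153.0]
tcp_rot: [3.135, -0.009, -0.09]
contact_force: [0.9, 0.8, -0.0]
grip_width: 68.4
```

Run:
```python
from h import *
i=12
for n in("scene","top"): cv2.imwrite(f"pics/{n[0]}{i}.png",capture(n)[:,:,::-1])
crop("pics/s12.png","pics/s12c.png",190,150,350,270,4.5)
P=onz("top",320.1,257.3,54); print(P)
plan((445.5,-114,110,-.085,70))
crop("pics/t0.png" if 0 else "pics/top0.png","pics/c6.png",305,242,337,274,18)
```

```text
[ 444.48294043 -114.19848722   54.        ]
t 21.8 [ 463.1 -257.8  150. ] [-3.1391e+00  1.8000e-03 -8.3300e-02] w 68.5 F [ 0.8 -0.4  0.2]
-0.073,-0.354,0.101,-0.005,0.003,0.003,0.761
```

View pics/s12c.png

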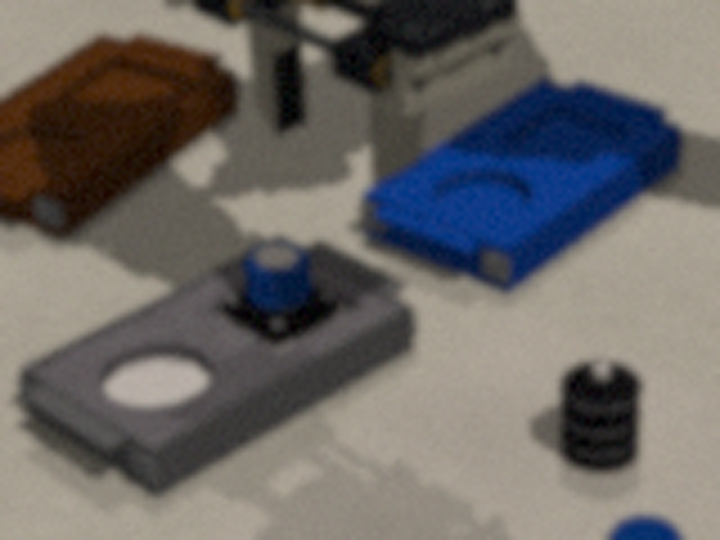

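View pics/c6.png

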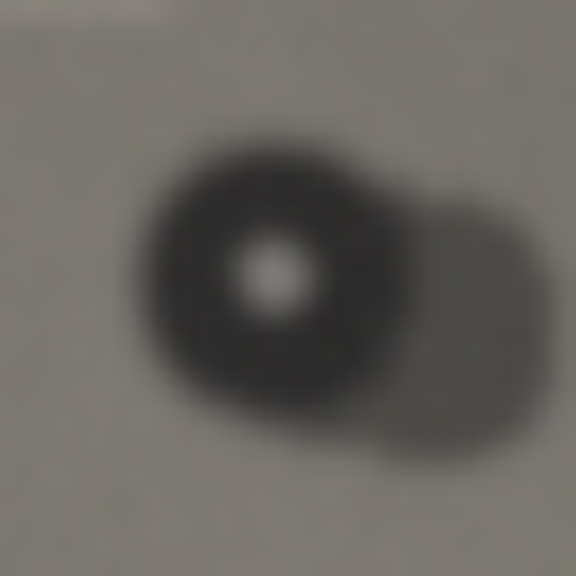

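The sampler sits in the square recess (crop 280,290). The black cassette's plug gives about (446,-113.5), so I'll go for it.

Call:
carry_out(
  moves=[-0.072,-0.354,0.08,0,0,0,0.76,-0.072,-0.354,0.101,0,0,0,0.76,-0.072,-0.354,0.101,0,0,0,0.76,-0.072,-0.354,0.101,0,0,0,0.76,-0.072,-0.354,0.101,0,0,0,0.76,-0.072,-0.354,0.101,0,0,0,0.76,-0.072,-0.354,0.101,0,0,0,0.76,-0.072,-0.354,0.101,0,0,0,0.76],
)

```text
time: 22.6
tool_pos: [446.5, -115.4, 110.3]
tcp_rot: [-3.139, 0.001, -0.085]
contact_force: [-0.5, -0.4, -0.6]
grip_width: 69.4
```

Run:
```python
from h import *
i=13
for n in("scene",): cv2.imwrite(f"pics/{n[0]}{i}.png",capture(n)[:,:,::-1])
crop("pics/s13.png","pics/s13c.png",190,130,390,280,3.8)
plan((445.7,-113.7,34,-.085,70))
```

```text
t 22.65 [ 446.3 -115.2  110.2] [-3.1394e+00  1.2000e-03 -8.4900e-02] w 69.8 F [ 0.3  0.5 -0.6]
-0.002,-0.003,0.190,-0.004,0.002,0.000,0.761
```

View pics/s13c.png

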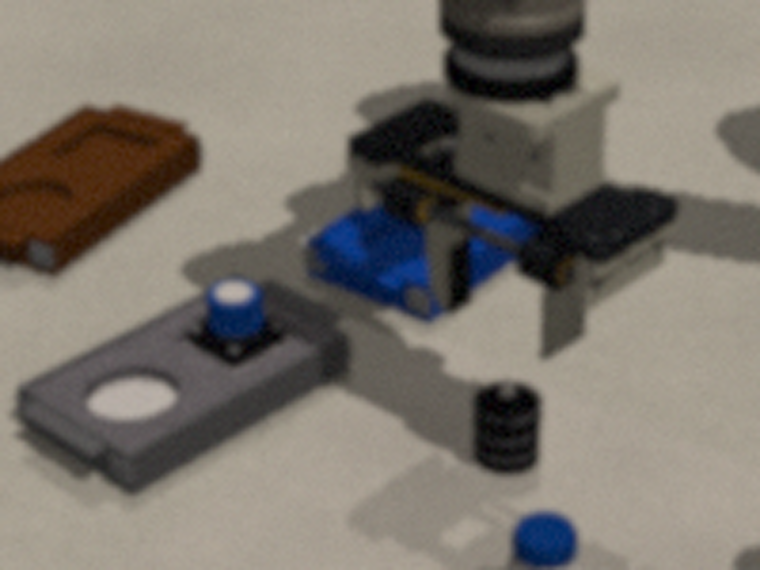

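The jaws straddle the black cassette (crop 507,425). Descend and start closing.

Call:
carry_out(
  moves=[-0.002,-0.003,0.08,0,0,0,0.76,-0.002,-0.003,0.15,0,0,0,0.76,-0.002,-0.003,0.19,0,0,0,0.76,-0.002,-0.003,0.19,0,0,0,0.76,-0.002,-0.003,0.19,0,0,0,0.48,-0.002,-0.003,0.19,0,0,0,0.48,-0.002,-0.003,0.19,0,0,0,0.48,-0.002,-0.003,0.19,0,0,0,0.48],
)

```text
time: 23.45
tool_pos: [446.0, -114.0, 35.0]
tcp_rot: [-3.14, -0.0, -0.085]
contact_force: [1.1, 0.6, 0.5]
grip_width: 45.3
```

Run:
```python
from h import *
plan((446,-114,34.5,-.085,0),(446,-114,115,-.085,0))
```

```text
t 23.45 [ 446. -114.   35.] [-3.1399e+00 -4.0000e-04 -8.4900e-02] w 45.3 F [1.1 0.6 0.5]
-0.000,0.000,0.001,-0.003,-0.001,0.000,0.000
-0.000,-0.000,-0.200,-0.003,-0.001,0.000,0.000
```

Call:
carry_out(
  moves=[0,0,0,0,0,0,0,0,0,0,0,0,0,0,0,0,0,0,0,0,0,0,0,0,0,0,0,0,0,0,-0.07,0,0,0,0,0,0,-0.14,0,0,0,0,0,0,-0.22,0,0,0,0,0,0,-0.22,0,0,0,0],
)

```text
time: 24.25
tool_pos: [448.1, -114.9, 126.4]
tcp_rot: [3.141, -0.007, -0.085]
contact_force: [0.5, 0.1, -0.1]
grip_width: 41.7
```

Run:
```python
from h import *
plan((562.5,-319,120,-.085,0))
```

```text
t 24.25 [ 448.1 -114.9  126.4] [ 3.1409 -0.0073 -0.0847] w 41.7 F [ 0.5  0.1 -0.1]
0.328,0.484,0.019,0.001,-0.014,0.001,0.000
```

Call:
carry_out(
  moves=[0.328,0.484,0.02,0,-0.014,0,0,0.328,0.484,0.02,0,-0.014,0,0,0.328,0.484,0.02,0,-0.014,0,0,0.328,0.484,0.02,0,-0.014,0,0,0.328,0.484,0.02,0,-0.014,0,0,0.328,0.484,0.02,0,-0.014,0,0,0.328,0.484,0.02,0,-0.014,0,0,0.328,0.484,0.02,0,-0.014,0,0],
)

```text
time: 25.05
tool_pos: [561.7, -317.6, 118.6]
tcp_rot: [-3.141, 0.002, -0.084]
contact_force: [0.2, -0.2, 0.0]
grip_width: 41.5
```

Run:
```python
from h import *
i=14
for n in("scene",): cv2.imwrite(f"pics/{n[0]}{i}.png",capture(n)[:,:,::-1])
crop("pics/s14.png","pics/s14c.png",170,120,330,270,4)
plan((562.5,-319,90,-.085,0),(562.5,-319,53.5,-.085,0))
u,v=proj("scene",np.array(get_obs()['tool_pos'])-[0,0,34.5]);print((u-170)*4,(v-120)*4)
```

```text
t 25.1 [ 561.9 -317.5  119.1] [-3.1412e+00  1.5000e-03 -8.3800e-02] w 41.4 F [ 0.7  0.1 -1.1]
0.002,0.004,0.073,-0.001,0.003,0.002,0.000
0.002,0.004,0.164,-0.001,0.003,0.002,0.000
209.09915759348155 367.8952644600222
```

View pics/s14c.png

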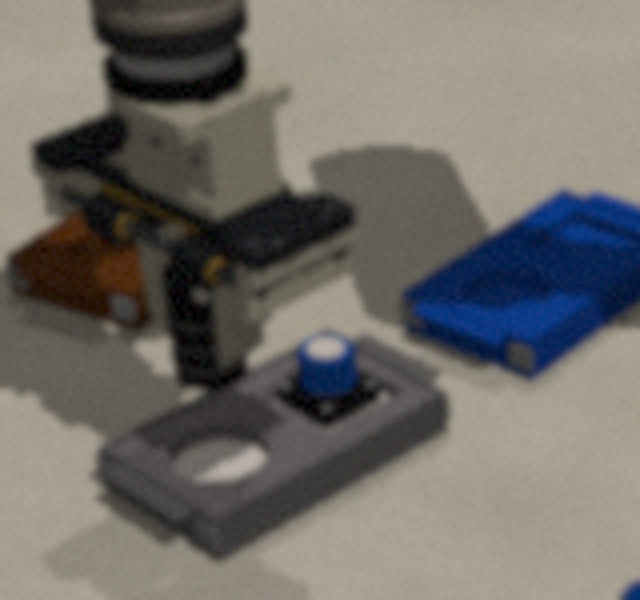

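The cassette's base is at (211,370) and the projection gives (209,368). Lower it.

Call:
carry_out(
  moves=[0.002,0.004,0.05,0,0,0,0,0.002,0.004,0.1,0,0,0,0,0.002,0.004,0.14,0,0,0,0,0.002,0.004,0.164,0,0,0,0,0.002,0.004,0.166,0,0,0,0,0.002,0.004,0.166,0,0,0,0,0.002,0.004,0.166,0,0,0,0.5,0.002,0.004,0.166,0,0,0,0.6],
)

```text
time: 25.9
tool_pos: [562.7, -319.2, 53.2]
tcp_rot: [3.141, 0.001, -0.084]
contact_force: [-0.2, -0.1, 0.0]
grip_width: 50.2
```

Run:
```python
from h import *
plan((562.5,-319,53,-.085,65),(562.5,-319,180,-.085,65))
```

```text
t 25.9 [ 562.7 -319.2   53.2] [ 3.1415e+00  7.0000e-04 -8.3600e-02] w 50.2 F [-0.2 -0.1  0. ]
-0.000,-0.000,0.000,0.000,0.001,0.003,0.707
-0.001,-0.000,-0.317,0.000,0.001,0.003,0.707
```

Call:
carry_out(
  moves=[0,0,0,0,0,0,0.7,0,0,0,0,0,0,0.7,0,0,-0.08,0,0,0,0.7,0,0,-0.16,0,0,0,0.7,0,0,-0.24,0,0,0,0.7,0,0,-0.36,0,0,0,0.7,0,0,-0.48,0,0,0,0.7,0,0,-0.48,0,0,0,0.7],
)

```text
time: 26.7
tool_pos: [565.2, -320.9, 253.6]
tcp_rot: [3.134, -0.012, -0.084]
contact_force: [-0.4, 0.3, 0.5]
grip_width: 64.4
```

Run:
```python
from h import *
plan((300,-440,245,-.085,65))
```

```text
t 26.7 [ 565.2 -320.9  253.6] [ 3.1339 -0.0118 -0.0836] w 64.4 F [-0.4  0.3  0.5]
-0.636,0.352,0.017,0.015,-0.023,0.003,0.707
```

Call:
carry_out(
  moves=[-0.636,0.352,0.02,0,0,0,0.7,-0.636,0.352,0.02,0,0,0,0.7,-0.636,0.352,0.02,0,0,0,0.7,-0.636,0.352,0.02,0,0,0,0.7,-0.636,0.352,0.02,0,0,0,0.7,-0.636,0.352,0.02,0,0,0,0.7,-0.636,0.352,0.02,0,0,0,0.7,-0.636,0.352,0.02,0,0,0,0.7],
)

```text
time: 27.5
tool_pos: [299.5, -440.3, 243.6]
tcp_rot: [3.134, -0.012, -0.086]
contact_force: [0.1, -0.3, -0.8]
grip_width: 64.4
```

Run:
```python
from h import *
i=15
for n in("scene","top"): cv2.imwrite(f"pics/{n[0]}{i}.png",capture(n)[:,:,::-1])
print(get_obs()['time'],get_obs()['tool_pos'])
crop("pics/s15.png","pics/s15c.png",180,190,320,290,5.5)
crop("pics/s15.png","pics/s15d.png",420,250,560,410,3.7)
crop("pics/t15.png","pics/t15c.png",135,160,425,300,2.7)
crop("pics/t15.png","pics/t15d.png",365,190,425,275,7)
crop("pics/t15.png","pics/t15e.png",140,175,200,295,5)
```

```text
27.6 [ 300.87010589 -439.58141134  243.5881799 ]
```

View pics/s15c.png

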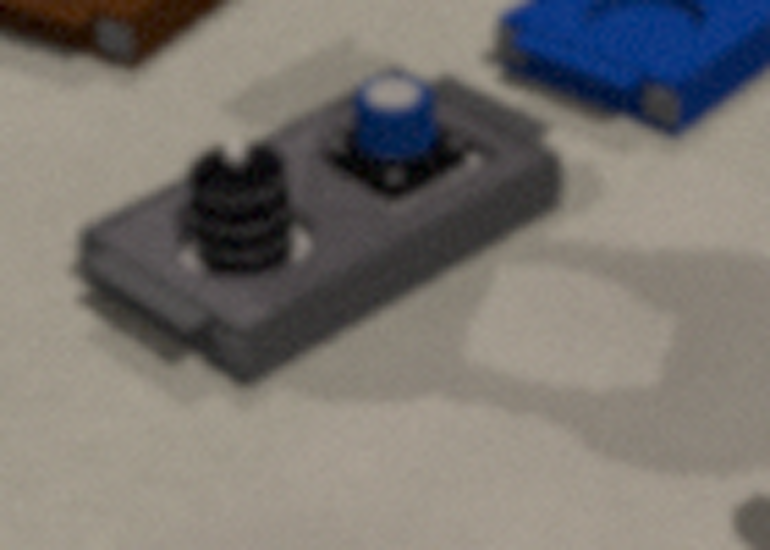

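View pics/t15d.png

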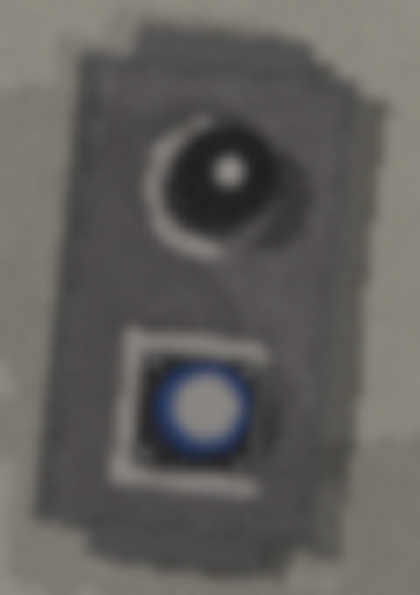

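View pics/t15c.png

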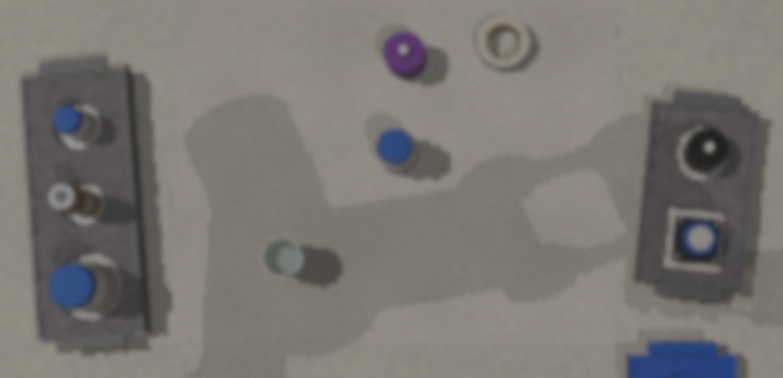

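View pics/s15d.png

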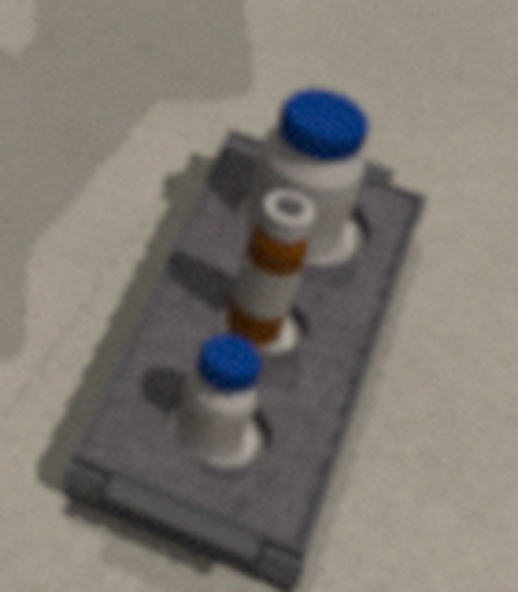

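View pics/t15e.png

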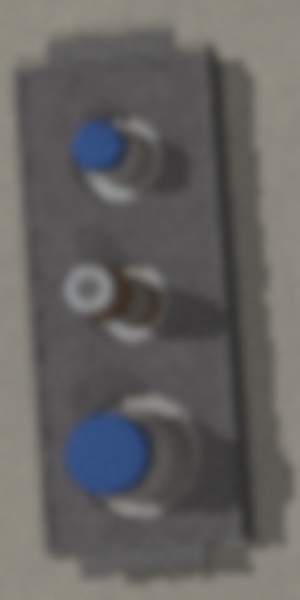

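Run:
```python
from h import *
T=cv2.cvtColor(cv2.imread("pics/t15.png"),cv2.COLOR_BGR2HSV);S=cv2.cvtColor(cv2.imread("pics/s15.png"),cv2.COLOR_BGR2HSV)
blue=lambda H:(H[...,0]>100)&(H[...,0]<125)&(H[...,1]>130)&(H[...,2]>60)
def r(a,x0,y0,x1,y1): m=np.zeros_like(a);m[y0:y1,x0:x1]=a[y0:y1,x0:x1];return m
t=[b[0] for b in blobs(r(blue(T),140,180,195,300))]; s=[b[0] for b in blobs(r(blue(S),430,250,560,410))]
t.sort(key=lambda q:-q[1]); s.sort(key=lambda q:q[1]); print(t,s)
w=[(417.5,301.8),(581.7,319.)]
for a,b,h,c in zip(t,s,(98,74),w):
    print(onz("top",*a,h-2).round(1),[x.round(1) if hasattr(x,'round') else x for x in tri(("top",*a),("scene",*b))],"recess",c,"cap mid z",h-7)
# vial cap: ring centre
print("vial",onz("top",140+88/5-.5,175+290/5-.5,102).round(1),tri(("top",157.1,232.5),("scene",420+289/3.7-.5,250+207/3.7-.5)))
print("samp",onz("top",365+206/7-.5,190+407/7-.5,58).round(1),tri(("top",365+206/7-.5,190+407/7-.5),("scene",180+394/5.5-.5,190+95/5.5-.5)))
print("cass plug",onz("top",365+230/7-.5,190+171/7-.5,72).round(1),tri(("top",365+230/7-.5,190+171/7-.5),("scene",180+236/5.5-.5,190+152/5.5-.5)))
print("spare",[b[0] for b in blobs(r(blue(T),265,195,300,235))])
```

```text
[[161.01, 265.26], [159.23, 203.64]] [[507.47, 283.22], [481.73, 347.45]]
[416.6 299.1  96. ] [array([416.8, 301.2,  89.5]), np.float64(0.0)] recess (417.5, 301.8) cap mid z 91
[582.  317.6  72. ] [array([582.6, 318.8,  68. ]), np.float64(0.2)] recess (581.7, 319.0) cap mid z 67
vial [501.5 310.4 102. ] (array([501.84102861, 310.45623612, 100.46646068]), np.float64(0.9958965802959899))
samp [ 472.7 -312.5   58. ] (array([ 472.50477748, -312.33045044,   56.50336203]), np.float64(0.9112204815609489))
cass plug [ 562.2 -319.6   72. ] (array([ 562.18883042, -319.49624973,   69.78481856]), np.float64(1.0479049175771686))
spare [[280.64, 213.72]]
```

All five items triangulate to within 3 mm of their recess centres. Their heights match being fully down, and the spare bottle's cap pixel hasn't changed. Handing in.

```bash
python3 -c "
from plant import *
print(close_job())"
```

```text
the job is handed in; nothing more can be done
None
```

Both field kits are made up and the job is handed in at about 27.6 s of the 138 s allowed. I placed the items in the order you listed: large bottle, vial and small bottle in the water tray, then the sampler and cassette in the air tray.

- **Position:** both cameras together put every item within about 3 mm of its recess centre, against 8 mm of clearance.
- **Seating:** top or cap heights matched being fully down to about 2 mm. The cassette's plug read 69.8 mm against an expected 72, the largest difference and about the calibration's own error.
- **Squareness:** in the pictures the sampler sits square in its recess with even margins.
- **Left in place:** the spare bottle's cap moved less than 0.1 pixel. The beaker, tape and purple cassette look unmoved by eye; I did not measure them. I never worked near the blue and brown trays.
- **Arm:** it was clear of everything at hand-in, and the largest force I saw was about 7 N.

No check failed or disagreed.

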